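# Slide open a catch-locked egg case

### The job

The sliding lid of the wooden egg case is locked by a spring catch that stands up in the lid's finger hole. Put the closed fingertips in the hole, press the catch down and, holding it down, push the lid away over it; then push on until the lid is fully open against its stop and the catch has sprung up behind it, and leave it so. Touch and push only: do not lift the lid or force it against the raised catch, and leave everything standing round the case where it is.

Things in the scene. Friction and masses are not known exactly. Their poses are not given: they have to be found in the camera images.
- case: Fixed wooden case, open box 230 mm long (x), 126 wide (y), 64 high; origin: centre of underside, on the worktop. +x runs along the lid grooves from the near end (brass label holder, catch) to the far end, over which the lid slides out. Groove lips (top z 64) hold the lid down, 98 mm apart. Far wall: inner face x +106, top z 50.5. Inside, all but the catch is below z 45 (eggs below 40).
- lid: Loose sliding lid: pale wood frame, clear pane, 216 x 110 x 6 mm, about 0.16 kg. Origin: centre of its underside; x as the case's. Underside 52 mm, top 58 mm above the worktop; play 2 mm sideways, 1.6 mm up. Its x in the case's frame is +3 to +4.5 mm shut, +123 fully open, where a cleat under it meets the case's far wall (firm stop). Slides with 1 to 8 N.
- finger_hole (a point): Centre of the finger hole through the lid, level with the lid's top (58 mm above the worktop), moving with the lid. Hole 56 mm long (along x), 46 mm wide, 6 mm deep, corners cut by about 6 mm. The web between the hole and the lid's near edge is 18 mm. Hole centre: lid x -62 mm.
- catch_top (a point): Centre of the top of the spring catch, an oblong brass plunger, flat top 48 mm (case x) by 20 mm, at case x -60, y 0; moves straight down. Up: 60 mm above the worktop, 2 mm proud of the lid, blocking the hole's near edge. Fingertips may press anywhere on it and slide along it with the lid; once the lid's web is over it the web keeps it down; after 70 mm of travel it springs up behind the lid.
- catch (a joint): How far the catch is pressed, m: 0 up; from 0.008 its top is below the lid's underside and the lid can pass over; 0.012 bottomed (top 48 mm above the worktop). The spring pushes up with 3 N at 0 and 6.6 N at 0.012.
- loupe: Bystander: black stand loupe, 45 mm wide, 36 high, left of the case (case +y). Leave alone.
- egg_stand_b: Bystander: pale blue egg on a turned wooden stand, 45 mm wide, 64 high, left of the case (case +y), toward its far end. Leave alone.
- specimen_box_e: Bystander: small clear box with an egg on cotton, 53 x 50 x 36 mm, right of the case (case -y). Leave alone.
- wood_block_b: Bystander: wooden spacer block 30 x 45 x 20 mm, right of the case, toward its far end. Leave alone.
- specimen_box_a: Bystander: clear box with two eggs on cotton, 68 x 85 x 40 mm, on the right of the worktop. Leave alone.
- specimen_box_b: Bystander: clear box with one egg on cotton, 70 x 65 x 47 mm, on the right of the worktop. Leave alone.

How it is judged:
By the outcome, as a careful person would: the job done as asked, in the order asked, and still so for the second after the job is handed in, with the robot touching nothing.
It also fails if it takes over 38 s, if anything falls off the work surface, if the arm or the gripper's body presses on something with over 40 N, if the wrist force passes 120 N, or if a joint passes its speed limit or range.

### The arm

A 7-joint arm with a two-finger parallel gripper is mounted at the origin on a cart in front of the work surface, level with it; the furniture and walls round the work are solid. World frame = base frame: x ahead of the robot, y to its left, z up, the work surface at z = 0. Lengths are in m, angles in rad, forces in N, time in s.
With the tool pointing down it reaches from about 0.425 to 0.95 m from the base axis. Payload 16.7 kg.
Tool frame: the origin (TCP) lies on the centre line of the jaws, within the pads' length; the fingertips stand env.tip_reach ahead of it and the grasp point (between the pads) lies 5 mm behind it (env.tip_reach is the distance from the TCP to the fingertips, in m); z points along the fingers, y is the line along which they close (so a half turn about z gives the same grasp; the last joint's range is limited). The gripper opens to 94 mm and grips with 3 to 60 N. Pads are 16 mm wide; open, the fingers measure 119 mm over their backs; the gripper's body (75 mm by 177 mm) begins 78 mm behind the grasp point.
Start: joints at [0.968, 0.426, 0.074, 1.606, -0.034, 1.111, -0.067], TCP at [0.296, -0.607, 0.185] pointing down, gripper open.
Joint ranges: [-2.85, 2.85], [-0.5, 2.14], [-1.23, 1.37], [0.21, 2.46], [-1.02, 4.16], [0.16, 2.05], [-2.73, 2.73]. Speed limits (rad/s): [1.89, 1.89, 2.39, 2.39, 3.01, 3.01, 3.01].

### API

Orientations are given as a 3x3 rotation matrix whose columns are the frame's x, y, z axes.
In Python, from workcell import env gives the robot as it stands.
- The arm moves only by the shell command python3 -m handwheel 'ROWS'. ROWS is JSON, a list of rows, each a list of 7 numbers: the shift along the tool's x, y, z scaled (see below), then the turn, a rotation vector about the tool's x, y, z scaled (see below), then the closure, from -1 (fully open) to 1 (shut). A call has 1 to 20 rows; each row shifts and turns the commanded pose from where the row before left it, along the tool's axes as they then stand; what a row does not reach is not made up. The controller multiplies each number of a shift by 4 cm and each number of a turn by 0.12 rad. A row lasts 1/10 s, in which the tool goes at most 50 mm and 8.59 degrees, less where a joint would pass 70% of its speed; a pose out of reach is approached as far as the arm can. A call with a number of a shift or a turn outside -1 to 1 is refused whole. A call with a gripper value outside its range is refused whole. The fingers move at their own pace and stop on an object; the grip force is fixed at half the most. Time passes only in rows, so rows that do not move let the fingers close. It gives the time, the measured TCP pose, the force, the opening and the grip force at its end, in the units of the state.
- env.sense(): the state, without advancing time (a new reading comes with each control period).
- env.capture(name): name is "scene" or "top" or "wrist"; returns a dict with "img" (400x640x3 uint8, red, green, blue), "z_map" (400x640 float32, m along the optical axis (not along the pixel's ray), 0 where there is no reading), "mtx" (3x3 intrinsics, pixels), "D" ([k1, k2, p1, p2, k3] as OpenCV has them; the pictures are not rectified), "eye" and "rotation" of the camera in the world. Camera axes: x right, y down, z forward; pixel columns grow to the right and rows downward; lengths in m; the calibration is good to about 2 mm. A picture is of the moment at which its call begins.
- env.close_job(): hands the job in; it is judged then, once.
The state is a dict: "t": time; "qpos": joint angles; "joint_velocities": joint speeds; "effort": joint torques, N m; "tool_pos": TCP position; "tool_rot": TCP orientation; "force": force on the tool from outside, world axes, zero at the start; "moment": the same for the moment, N m; "grip_width": opening from 0.0 (shut) to 1.0 (fully open); "gripper_force": force on a finger pad.
Only numpy, scipy, OpenCV 4.12 (cv2) and the standard library are available. Lean on these libraries where they do the work, as an engineer would, in place of code of your own. Each camera call takes 0.05 s, during which the arm holds its last target. There are 200 camera calls.

## Working session

There is one attempt and no reset: what is moved stays moved. The work goes in short steps, Python scripts to look and compute and a shell command to move; the robot and the scene stay as the last step left them, time stands still between calls to the robot, and variables do not carry over. Pictures are saved under pics/ and viewed, at most 10 in all, crops included, and the job is handed in when it is done.

```bash
mkdir -p pics; cat > h.py <<'E'
import numpy as np, cv2
from workcell import env
def snap(n,f):
    c=env.capture(n); np.savez(''+f+'.npz',**c); cv2.imwrite('pics/'+f+'.png',c['img'][:,:,::-1]); return c
def pt(c,u,v,z=None):
    p=cv2.undistortPoints(np.array([[[u,v]]],float),c['mtx'],c['D'])[0,0]
    r=c['rotation']@np.array([p[0],p[1],1.]); 
    if z is None:
        w=c['z_map'][int(v)-1:int(v)+2,int(u)-1:int(u)+2]; return c['eye']+r*np.median(w)
    return c['eye']+r*(z-c['eye'][2])/r[2]
E
python3 - <<'E'
from h import *
c=snap('top','top1');snap('scene','scene1')
s=env.sense();print(s,env.tip_reach,c['eye'],c['rotation'])
E
```

```text
{'t': 0.1, 'qpos': array([ 0.96750323,  0.42668401,  0.07385855,  1.60651915, -0.03408639,
        1.11074983, -0.06710557]), 'joint_velocities': array([-0.00146858, -0.00082342,  0.00032079, -0.00219153,  0.00124697,
        0.00041669,  0.00186128]), 'effort': array([ 8.08386976e-03, -9.37468529e+01,  3.67716976e+00, -4.55044842e+01,
       -4.86469769e-02,  1.68114679e-02,  3.03871718e-05]), 'tool_pos': array([ 0.2957022 , -0.60634906,  0.18444663]), 'tool_rot': array([[ 8.98806288e-01,  4.38345684e-01, -5.64301042e-04],
       [ 4.38346037e-01, -8.98805795e-01,  9.45395704e-04],
       [-9.27869208e-05, -1.09708673e-03, -9.99999394e-01]]), 'force': array([ 0.04526186, -0.78598545,  0.0818693 ]), 'moment': array([ 0.0130753 , -0.00955028,  0.0382789 ]), 'gripper_force': 0.0, 'grip_width': 1.001678217877863} 0.014 [0.44836498 0.00679625 0.90340795] [[ 0.02912985 -0.99579791  0.08682151]
 [-0.99937448 -0.03075636 -0.01745525]
 [ 0.02005222 -0.08625873 -0.99607095]]
```

View pics/top1.png

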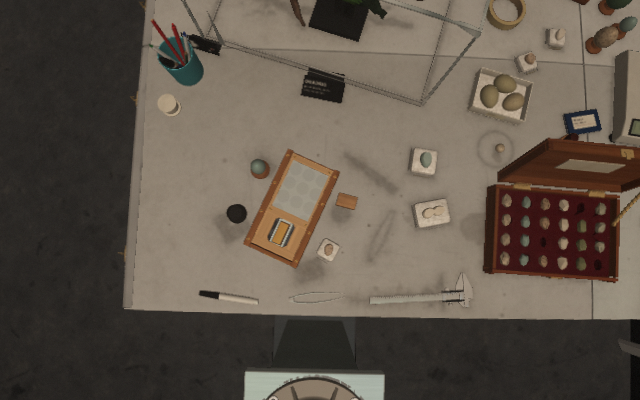

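View pics/scene1.png

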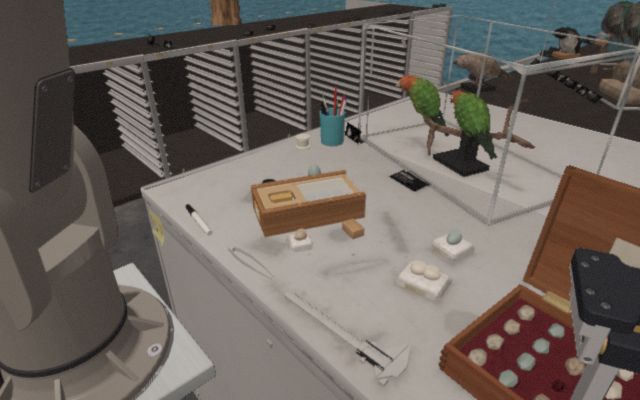

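The top view shows the case at about (245–340, 150–268), far end at the top, the catch near (281,234), the loupe at (236,213), the egg stand at (259,168), the small box at (328,248) and the block at (347,201). I'll enlarge it.

```bash
python3 - <<'E'
from h import *
i=cv2.imread('pics/top1.png')[140:280,220:370]
cv2.imwrite('pics/crop1.png',cv2.resize(i,None,fx=4,fy=4,interpolation=cv2.INTER_CUBIC))
E
```

```text
(no output)
```

View pics/crop1.png

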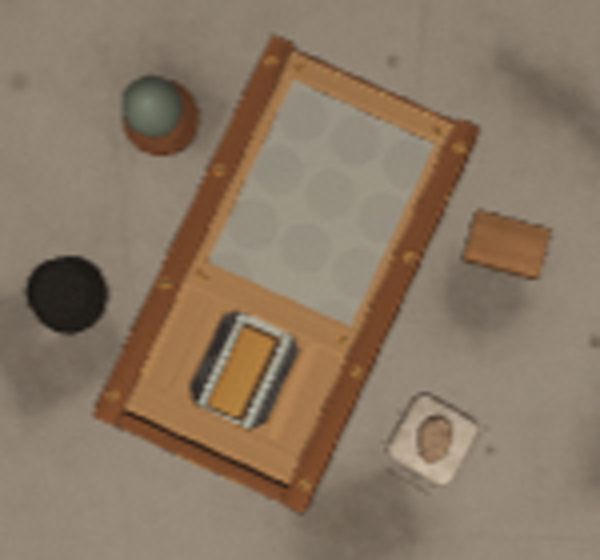

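The crop shows the case's top corners at (273,37), (480,127), (305,512) and (95,414). The brass catch top has corners at (248,328), (281,340), (243,420) and (208,408), inside the dark hole.

```bash
python3 - <<'E'
from h import *
c=dict(np.load('top1.npz'))
f=lambda x,y,z=None:pt(c,(x+.5)/4-.5+220,(y+.5)/4-.5+140,z)
K=[f(*p,.064) for p in[(273,37),(480,127),(305,512),(95,414)]]
K=np.array(K);print(K.round(4))
ctr=K.mean(0);ax=K[:2].mean(0)-K[2:].mean(0);print('centre',ctr,'len',np.linalg.norm(ax),'wid',np.linalg.norm(K[0]-K[1]),np.linalg.norm(K[3]-K[2]))
a1=np.degrees(np.arctan2(*(ax[1::-1])))
l=K[[0,3]].mean(0)-K[[1,2]].mean(0);a2=np.degrees(np.arctan2(l[1],l[0]))-90
print('yaw',a1,a2)
C=np.array([f(*p,.060) for p in[(248,328),(281,340),(243,420),(208,408)]]);print('catch',C.mean(0))
a=np.radians((a1+a2)/2);R=np.array([[np.cos(a),-np.sin(a)],[np.sin(a),np.cos(a)]])
print('catch in case',R.T@(C.mean(0)-ctr)[:2])
print('pred catch',ctr[:2]+R@[-.06,0])
H=np.array([f(*p,.058) for p in[(232,312),(297,330),(258,428),(193,402)]]);print('hole',R.T@(H.mean(0)-ctr)[:2])
for n,p in dict(catch=(245,374),lid=(170,330),egg=(152,105),loupe=(67,290),box=(435,440),block=(507,245),lip=(190,225)).items():
  q=f(*p);print(n,q.round(4),(R.T@(q-ctr)[:2]).round(3))
# obstacles higher than 0.1
for v in range(0,400,1):pass
E
```

```text
[[ 0.646   0.0724  0.064 ]
 [ 0.5998 -0.0423  0.064 ]
 [ 0.3888  0.0459  0.064 ]
 [ 0.4376  0.1601  0.064 ]]
centre [0.51805013 0.05901949 0.064     ] len 0.22739326362421874 wid 0.1237305614699703 0.12424919957496826
yaw -22.756394603877656 -22.523843412745805
catch [0.46153526 0.08091732 0.06      ]
catch in case [-0.06058927 -0.00154453]
pred catch [0.46267367 0.08211599]
hole [-5.76701950e-02  5.58802657e-07]
catch [0.4615 0.081  0.0595] [-0.061 -0.002]
lid [0.4841 0.1227 0.0575] [-0.056  0.046]
egg [0.6066 0.1372 0.0619] [0.052 0.106]
loupe [0.5069 0.1883 0.0148] [-0.06   0.115]
box [ 0.4285 -0.0235  0.035 ] [-0.051 -0.111]
block [ 0.5399 -0.062   0.021 ] [ 0.067 -0.103]
lip [0.541  0.1134 0.0638] [0.    0.059]
```

```bash
python3 - <<'E'
from h import *
for f in('top1','scene1'):
  c=dict(np.load(f+'.npz'))
  v,u=np.mgrid[0:400:2,0:640:2];z=c['z_map'][v,u].ravel()
  p=cv2.undistortPoints(np.stack([u.ravel(),v.ravel()],1).astype(float)[:,None],c['mtx'],c['D'])[:,0]
  P=c['eye']+(np.c_[p,np.ones(len(p))]*z[:,None])@c['rotation'].T;P=P[z>0]
  print(f)
  for x in np.arange(.25,.95,.1):
    print(round(x,2),[round(float(q[:,2].max()),2) if len(q:=P[(abs(P[:,0]-x)<.05)&(abs(P[:,1]-y)<.05)]) else None for y in np.arange(-.7,.35,.1)])
E
```

```text
top1
0.25 [0.0, 0.26, 0.26, 0.0, 0.0, 0.0, 0.0, 0.0, 0.0, 0.0, 0.0]
0.35 [0.05, 0.05, 0.05, 0.06, 0.02, 0.01, 0.01, 0.07, 0.07, 0.02, 0.02]
0.45 [0.05, 0.05, 0.04, 0.05, 0.02, 0.02, 0.0, 0.07, 0.07, 0.07, 0.0]
0.55 [0.12, 0.08, 0.06, 0.11, 0.04, 0.04, 0.02, 0.07, 0.07, 0.04, 0.0]
0.65 [0.16, 0.26, 0.26, 0.25, 0.03, 0.05, 0.0, 0.07, 0.07, 0.06, 0.0]
0.75 [0.06, 0.06, 0.06, 0.05, 0.0, 0.34, 0.0, 0.01, 0.0, 0.0, 0.04]
0.85 [0.06, 0.0, 0.05, 0.06, 0.34, 0.34, 0.34, 0.01, 0.01, 0.01, 0.16]
scene1
0.25 [None, 0.35, 0.35, 0.0, 0.0, 0.0, 0.0, 0.0, 0.0, 0.0, 0.0]
0.35 [None, None, 0.05, 0.05, 0.02, 0.01, 0.01, 0.06, 0.07, 0.02, 0.02]
0.45 [None, 0.04, 0.05, 0.05, 0.02, 0.02, 0.02, 0.07, 0.07, 0.07, 0.0]
0.55 [None, 0.04, 0.07, 0.12, 0.04, 0.04, 0.02, 0.07, 0.07, 0.04, 0.0]
0.65 [None, None, 0.25, 0.25, 0.05, 0.05, 0.0, 0.06, 0.07, 0.0, 0.0]
0.75 [None, None, None, 0.0, 0.0, 0.34, 0.0, 0.01, 0.0, 0.0, 0.04]
0.85 [None, None, None, None, 0.34, 0.34, 0.34, 0.34, 0.34, 0.34, 0.16]
```

```bash
python3 -m handwheel '[[0,0,-1,0,0,0,1],[0,0,-1,0,0,0,1],[0,0,-1,0,0,0,1],[0,0,-0.5,0,0,0,1]]'
```

```text
t: 0.5
tool_pos: [0.2961, -0.6073, 0.3286]
tool_rot: [[0.899, 0.438, 0.002], [0.438, -0.899, -0.003], [0.0, 0.003, -1.0]]
force: [0.1, 1.0, -0.6]
grip_width: 0.698
gripper_force: 0.0
```

```bash
python3 -m handwheel '[[0.77,-0.67,0,0,0,0,1],[0.77,-0.67,0,0,0,0,1],[0.77,-0.67,0,0,0,0,1],[0.77,-0.67,0,0,0,0,1],[0.77,-0.67,0,0,0,0,1],[0.77,-0.67,0,0,0,0,1],[0.77,-0.67,0,0,0,0,1],[0.77,-0.67,0,0,0,0,1],[0.77,-0.67,0,0,0,0,1],[0.49,-0.85,0,0,0,0,1],[0.49,-0.85,0,0,0,0,1],[0.49,-0.85,0,0,0,0,1],[0.49,-0.85,0,0,0,0,1],[0.49,-0.85,0,0,0,0,1],[0.49,-0.85,0,0,0,0,1],[0.49,-0.85,0,0,0,0,1],[0.49,-0.85,0,0,0,0,1],[0.49,-0.85,0,0,0,0,1]]' && python3 -m handwheel '[[0,0,0,0,0,-1,1],[0,0,0,0,0,-1,1],[0,0,0,0,0,-1,1],[0,0,0,0,0,-1,1],[0,0,0,0,0,-1,1],[0,0,0,0,0,-1,1],[0,0,0,0,0,0,1],[0,0,0,0,0,0,1]]'
```

```text
t: 2.3
tool_pos: [0.4634, 0.0855, 0.3251]
tool_rot: [[0.899, 0.438, 0.0], [0.438, -0.899, -0.0], [0.0, 0.0, -1.0]]
force: [0.2, -0.4, -0.3]
grip_width: 0.004
gripper_force: 0.0
t: 3.1
tool_pos: [0.4636, 0.0839, 0.325]
tool_rot: [[0.39, 0.921, -0.0], [0.921, -0.39, -0.0], [-0.0, -0.0, -1.0]]
force: [-0.4, -0.9, 0.0]
grip_width: 0.006
gripper_force: 0.0
```

```bash
python3 - <<'E'
from h import *
c=snap('wrist','w1');i=c['img'][:,:,::-1]
cv2.imwrite('pics/w1b.png',cv2.resize(i,(800,500)))
np.set_printoptions(precision=3,suppress=True);print(c['eye'],c['rotation'])
for q in [(.4634,.0839,.06),(.4615,.0809,.06)]:
  p,_=cv2.projectPoints(np.array([q]),cv2.Rodrigues(c['rotation'].T)[0],-c['rotation'].T@c['eye'],c['mtx'],c['D']);print(p)
E
```

```text
[0.49  0.149 0.525] [[ 0.921 -0.378 -0.096]
 [-0.39  -0.893 -0.223]
 [-0.001  0.243 -0.97 ]]
[[[319.095 160.583]]]
[[[318.693 162.988]]]
```

View pics/w1b.png

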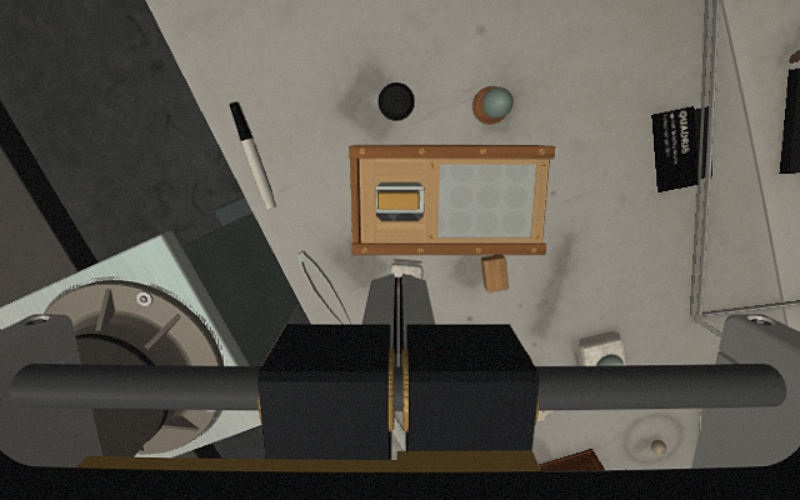

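The catch centre is at (399,202) in this view, within 1–2 mm of the top camera's estimate, and the case edges run level with the tool. Going down to just above the lid.

```bash
python3 -m handwheel '[[-0.06,0.04,1,0,0,0,1],[0,0,1,0,0,0,1],[0,0,1,0,0,0,1],[0,0,1,0,0,0,1],[0,0,1,0,0,0,1],[0,0,0.8,0,0,0,1],[0,0,0,0,0,0,1],[0,0,0,0,0,0,1],[0,0,0,0,0,0,1]]'; python3 - <<'E'
from h import *
c=snap('wrist','w2');s=snap('scene','s2')
a=cv2.resize(c['img'][100:260,220:420,::-1],(800,640))[:600]
cv2.imwrite('pics/w2c.png',a)
E
```

```text
t: 4.05
tool_pos: [0.4654, 0.0815, 0.0948]
tool_rot: [[0.388, 0.922, 0.002], [0.922, -0.388, 0.0], [0.001, 0.002, -1.0]]
force: [0.4, 1.1, -0.1]
grip_width: 0.006
gripper_force: 0.0
```

View pics/w2c.png

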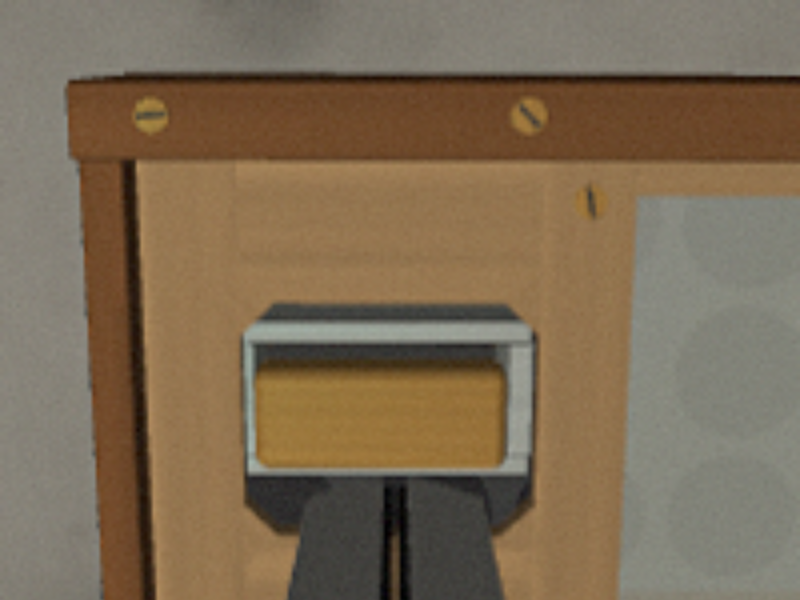

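The tips hang just short of the catch in this view because of perspective. The brass top spans (257,362) to (505,467), and the tips are centred at about u=400.

```bash
python3 - <<'E'
from h import *
c=dict(np.load('w2.npz'));g=lambda x,y,z:pt(c,220+(x+.5)/4-.5,100+(y+.5)/4-.5,z)
C=np.mean([g(*p,.06) for p in[(257,362),(505,362),(507,467),(256,467)]],0)
H=np.mean([g(*p,.058) for p in[(243,304),(536,304),(536,528),(246,528)]],0)
t=env.sense()['tool_pos'];R=np.array([[.388,.922],[.922,-.388]])
print(C,H,t,'to catch, tool xy mm',R.T@(C-t)[:2]*1e3,'hole',R.T@(H-t)[:2]*1e3)
E
```

```text
[0.46293591 0.08471068 0.06      ] [0.46401413 0.08289889 0.058     ] [0.46539021 0.08131757 0.09475813] to catch, tool xy mm [ 2.17618438 -3.57938682] hole [ 0.92405992 -1.88229708]
```

```bash
python3 -m handwheel '[[0.03,-0.04,0.2,0,0,0,1],[0,0,0.2,0,0,0,1],[0,0,0.1,0,0,0,1],[0,0,0.1,0,0,0,1],[0,0,0.1,0,0,0,1],[0,0,0,0,0,0,1],[0,0,0,0,0,0,1]]'
```

```text
t: 4.85
tool_pos: [0.4632, 0.0829, 0.0651]
tool_rot: [[0.387, 0.922, -0.0], [0.922, -0.387, 0.0], [0.0, -0.0, -1.0]]
force: [-0.1, -0.2, -0.1]
grip_width: 0.006
gripper_force: 0.0
```

No force yet, so I'll look.

```bash
python3 - <<'E'
from h import *
c=snap('wrist','w3');s=snap('scene','s3');print(env.sense()['force'],env.sense()['tool_pos'])
a=cv2.resize(c['img'][130:330,220:420,::-1],(600,600));b=cv2.resize(s['img'][130:270,200:400,::-1],(800,560))
cv2.imwrite('pics/w3c.png',a);cv2.imwrite('pics/s3c.png',b)
E
```

```text
[-0.47177161 -0.34134347  0.44830909] [0.46339958 0.08291816 0.06524415]
```

View pics/w3c.png

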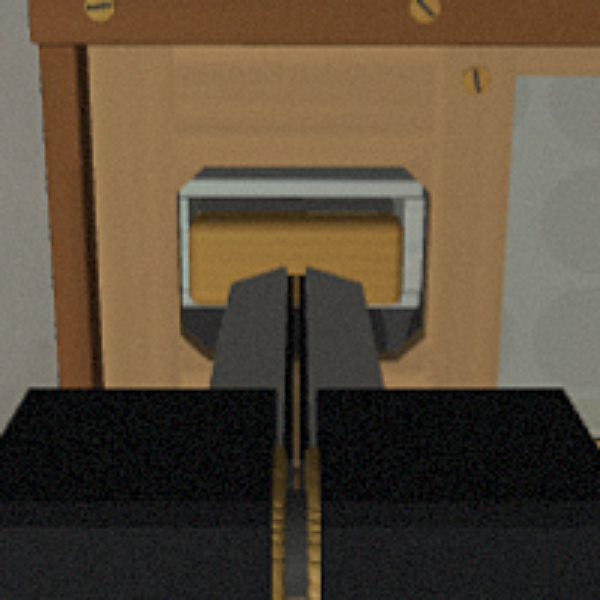

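View pics/s3c.png

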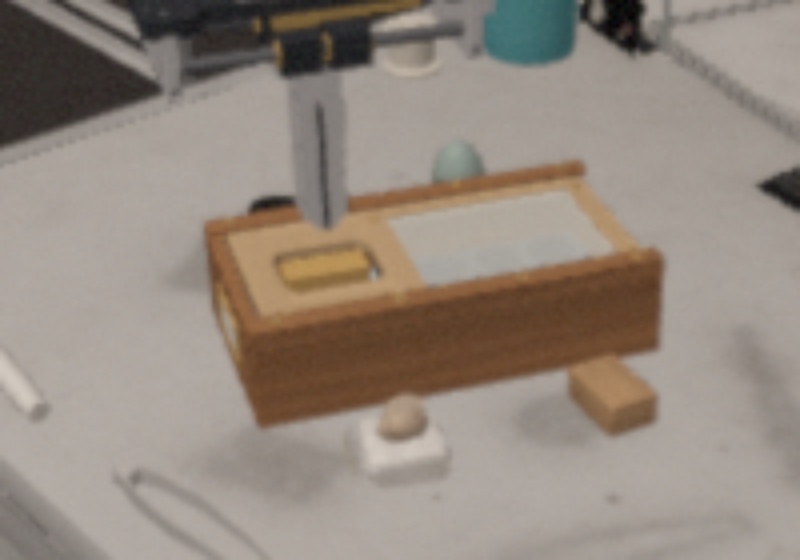

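The tips are clearly still above the catch: in the scene view the tip is at (325,228) and the catch at (325,268). I'll measure the tip height from depth.

```bash
python3 - <<'E'
from h import *
for f,P in(('s3',[(320,222),(335,222),(320,210),(325,268),(240,260)]),):
  c=dict(np.load(f+'.npz'))
  for x,y in P: print(x,y,pt(c,200+(x+.5)/4-.5,130+(y+.5)/4-.5).round(4))
c=dict(np.load('w3.npz'))
for x,y in[(275,278),(325,278),(250,300),(350,300),(300,245),(130,200)]: print(x,y,pt(c,220+(x+.5)/3-.5,130+(y+.5)/3-.5).round(4))
print(env.tip_reach,env.sense()['tool_pos'])
E
```

```text
320 222 [0.4575 0.0731 0.0927]
335 222 [0.466  0.0711 0.0904]
320 210 [0.4583 0.0735 0.0996]
325 268 [0.463  0.0786 0.0598]
240 260 [0.4375 0.1234 0.0556]
275 278 [0.4622 0.0933 0.0934]
325 278 [0.4708 0.0894 0.0926]
250 300 [0.4584 0.0948 0.1046]
350 300 [0.4745 0.0879 0.1043]
300 245 [0.4652 0.088  0.061 ]
130 200 [0.4345 0.1113 0.0589]
0.014 [0.46339958 0.08291816 0.06524415]
```

Both cameras put the closed fingertips at z≈0.089, about 25 mm above the reported TCP height rather than 14 mm below it. I'll trust the cameras and go down in guarded steps, watching the force.

```bash
python3 -m handwheel '[[0,0,0.2,0,0,0,1],[0,0,0.2,0,0,0,1],[0,0,0.1,0,0,0,1],[0,0,0,0,0,0,1],[0,0,0,0,0,0,1]]';python3 -m handwheel '[[0,0,0.1,0,0,0,1],[0,0,0.08,0,0,0,1],[0,0,0,0,0,0,1],[0,0,0,0,0,0,1]]'; python3 - <<'E'
from h import *
c=snap('wrist','w4');s=snap('scene','s4');print(env.sense()['force'],env.sense()['tool_pos'])
a=cv2.resize(c['img'][130:330,220:420,::-1],(400,400));b=cv2.resize(s['img'][160:240,240:320,::-1],(400,400))
cv2.imwrite('pics/ws4.png',np.hstack([a,b]))
E
```

```text
t: 5.45
tool_pos: [0.4631, 0.083, 0.0449]
tool_rot: [[0.387, 0.922, -0.0], [0.922, -0.387, 0.0], [-0.0, -0.0, -1.0]]
force: [-0.1, -0.3, 0.5]
grip_width: 0.004
gripper_force: 0.0
t: 5.85
tool_pos: [0.4635, 0.0829, 0.038]
tool_rot: [[0.387, 0.922, 0.0], [0.922, -0.387, 0.0], [0.0, 0.0, -1.0]]
force: [1.4, -0.0, 2.4]
grip_width: 0.002
gripper_force: 1.5
[0.57962245 0.03679829 3.56350897] [0.46348773 0.08294327 0.03808441]
```

View pics/ws4.png

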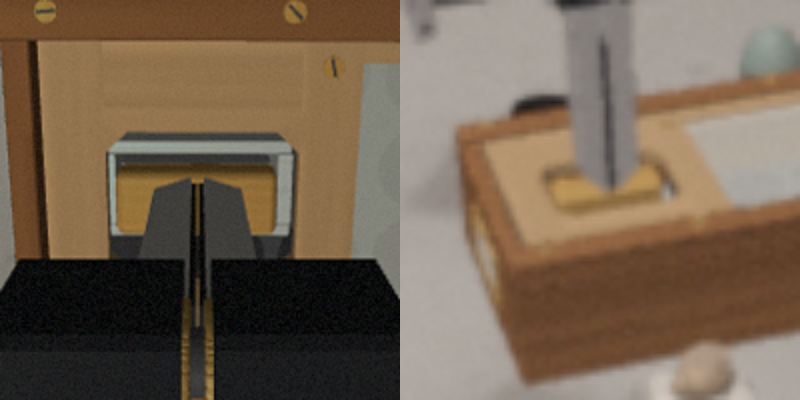

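Contact: 3.5 N, with the tip on the middle of the catch (TCP z 0.038 = catch top). Pressing about 10.5 mm more.

```bash
python3 -m handwheel '[[0,0,0.1,0,0,0,1],[0,0,0.1,0,0,0,1],[0,0,0.06,0,0,0,1],[0,0,0,0,0,0,1],[0,0,0,0,0,0,1],[0,0,0,0,0,0,1]]'
```

```text
t: 6.55
tool_pos: [0.4636, 0.083, 0.0277]
tool_rot: [[0.387, 0.922, 0.001], [0.922, -0.387, -0.0], [0.0, 0.001, -1.0]]
force: [-1.3, -0.9, 16.4]
grip_width: 0.003
gripper_force: 7.8
```

The catch has bottomed at 16 N. Easing up about 1.5 mm.

```bash
python3 -m handwheel '[[0,0,-0.04,0,0,0,1],[0,0,0,0,0,0,1],[0,0,0,0,0,0,1]]'; python3 -m handwheel '[[0,0.1,0,0,0,0,1],[0,0.1,0,0,0,0,1],[0,0,0,0,0,0,1],[0,0,0,0,0,0,1]]'
```

```text
t: 6.85
tool_pos: [0.4635, 0.083, 0.029]
tool_rot: [[0.387, 0.922, 0.0], [0.922, -0.387, 0.0], [0.0, 0.0, -1.0]]
force: [2.0, -0.3, 6.3]
grip_width: 0.002
gripper_force: 2.9
t: 7.25
tool_pos: [0.4703, 0.0798, 0.0287]
tool_rot: [[0.387, 0.922, -0.001], [0.922, -0.387, -0.0], [-0.0, -0.001, -1.0]]
force: [-1.0, 0.1, 6.8]
grip_width: 0.005
gripper_force: 2.9
```

```bash
python3 -m handwheel '[[0,0.1,0,0,0,0,1],[0,0.1,0,0,0,0,1],[0,0.1,0,0,0,0,1],[0,0,0,0,0,0,1]]'; python3 -m handwheel '[[0,0.1,0,0,0,0,1],[0,0.1,0,0,0,0,1],[0,0.1,0,0,0,0,1],[0,0,0,0,0,0,1]]'
```

```text
t: 7.65
tool_pos: [0.4812, 0.0751, 0.0286]
tool_rot: [[0.387, 0.922, -0.001], [0.922, -0.387, -0.0], [-0.001, -0.001, -1.0]]
force: [-1.2, -0.7, 5.6]
grip_width: 0.008
gripper_force: 3.1
t: 8.05
tool_pos: [0.4926, 0.0705, 0.0287]
tool_rot: [[0.387, 0.922, -0.001], [0.922, -0.387, 0.0], [-0.0, -0.001, -1.0]]
force: [-1.2, -0.3, 5.5]
grip_width: 0.002
gripper_force: 2.4
```

```bash
python3 - <<'E'
from h import *
c=snap('wrist','w5');s=snap('scene','s5')
a=cv2.resize(c['img'][130:330,160:360,::-1],(400,400));b=cv2.resize(s['img'][160:240,240:320,::-1],(400,400))
cv2.imwrite('pics/ws5.png',np.hstack([a,b]))
E
```

```text
(no output)
```

View pics/ws5.png

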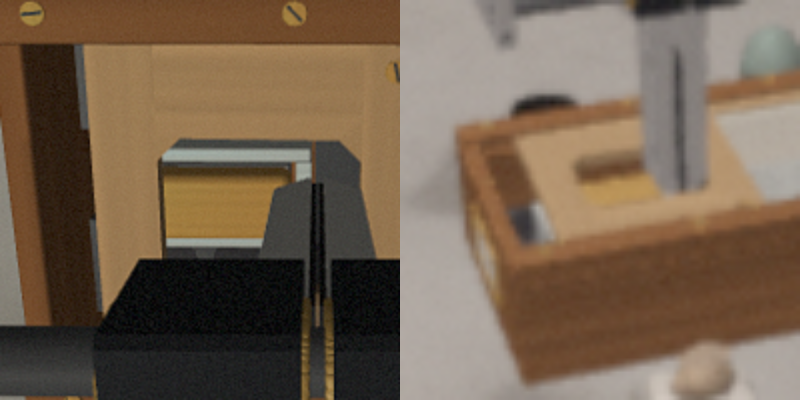

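The lid has moved about 20 mm and its web is over the depressed catch. Pushing on.

```bash
python3 -m handwheel '[[0,0.1,0,0,0,0,1],[0,0.1,0,0,0,0,1],[0,0.1,0,0,0,0,1],[0,0.1,0,0,0,0,1],[0,0.1,0,0,0,0,1],[0,0.1,0,0,0,0,1],[0,0.1,0,0,0,0,1],[0,0.1,0,0,0,0,1],[0,0.1,0,0,0,0,1]]'; python3 -m handwheel '[[0,0.1,0,0,0,0,1],[0,0.1,0,0,0,0,1],[0,0.1,0,0,0,0,1],[0,0.1,0,0,0,0,1],[0,0.1,0,0,0,0,1],[0,0.1,0,0,0,0,1],[0,0.1,0,0,0,0,1],[0,0.1,0,0,0,0,1],[0,0.1,0,0,0,0,1],[0,0.1,0,0,0,0,1],[0,0.1,0,0,0,0,1],[0,0,0,0,0,0,1]]'
```

```text
t: 9.05
tool_pos: [0.5253, 0.0564, 0.0285]
tool_rot: [[0.387, 0.922, -0.002], [0.922, -0.387, -0.0], [-0.001, -0.002, -1.0]]
force: [-5.2, 1.2, -0.1]
grip_width: 0.001
gripper_force: 2.6
t: 10.25
tool_pos: [0.5671, 0.0393, 0.0291]
tool_rot: [[0.387, 0.922, 0.0], [0.922, -0.387, 0.0], [0.0, 0.0, -1.0]]
force: [-0.4, 0.8, -0.7]
grip_width: 0.002
gripper_force: 0.0
```

```bash
python3 -m handwheel '[[0,0.1,0,0,0,0,1],[0,0.1,0,0,0,0,1],[0,0.1,0,0,0,0,1],[0,0,0,0,0,0,1]]'; python3 -m handwheel '[[0,0.05,0,0,0,0,1],[0,0.05,0,0,0,0,1],[0,0,0,0,0,0,1]]'; python3 - <<'E'
from h import *
c=snap('wrist','w6');s=snap('top','t6')
a=cv2.resize(c['img'][100:300,120:320,::-1],(400,400));b=cv2.resize(s['img'][120:280,220:380,::-1],(400,400))
cv2.imwrite('pics/ws6.png',np.hstack([a,b]))
# lid near-edge location: depth profile along case axis at y=+-0.035 from top cam
C=np.array([.518,.059]);a=np.radians(-22.64);R=np.array([[np.cos(a),-np.sin(a)],[np.sin(a),np.cos(a)]])
for cam in(s,c):
 for y in(-.035,.035):
  o=[]
  for x in np.arange(-.03,.05,.002):
    q=np.r_[C+R@[x,y],.058]
    p=cv2.projectPoints(q[None],cv2.Rodrigues(cam['rotation'].T)[0],-cam['rotation'].T@cam['eye'],cam['mtx'],cam['D'])[0][0,0]
    if 0<p[0]<638 and 0<p[1]<398:o.append((round(x*1e3),int(pt(cam,round(p[0]),round(p[1]))[2]*1e3)))
  print(y,o)
E
```

```text
t: 10.65
tool_pos: [0.5782, 0.0347, 0.0291]
tool_rot: [[0.387, 0.922, 0.0], [0.922, -0.387, 0.0], [0.0, 0.0, -1.0]]
force: [0.0, -0.4, 0.8]
grip_width: 0.008
gripper_force: 0.0
t: 10.95
tool_pos: [0.5815, 0.0333, 0.0291]
tool_rot: [[0.387, 0.922, 0.0], [0.922, -0.387, 0.0], [0.0, 0.0, -1.0]]
force: [-0.1, -0.2, 0.3]
grip_width: 0.004
gripper_force: 0.1
-0.035 [(-30, 586), (-28, 586), (-26, 586), (-24, 586), (-22, 586), (-20, 586), (-18, 586), (-16, 588), (-14, 587), (-12, 587), (-10, 588), (-8, 587), (-6, 588), (-4, 587), (-2, 587), (0, 587), (2, 586), (4, 586), (6, 587), (8, 587), (10, 587), (12, 586), (14, 586), (16, 586), (18, 586), (20, 586), (22, 586), (24, 585), (26, 585), (28, 585), (30, 585), (32, 585), (34, 585), (36, 584), (38, 584), (40, 584), (42, 584), (44, 583), (46, 582), (48, 583)]
0.035 [(-30, 21), (-28, 21), (-26, 22), (-24, 21), (-22, 22), (-20, 22), (-18, 23), (-16, 23), (-14, 188), (-12, 188), (-10, 189), (-8, 192), (-6, 509), (-4, 518), (-2, 520), (0, 521), (2, 528), (4, 527), (6, 532), (8, 532), (10, 531), (12, 535), (14, 534), (16, 537), (18, 537), (20, 537), 
[... 320 characters left out ...]
 160), (-2, 160), (0, 161), (2, 169), (4, 169), (6, 169), (8, 169), (10, 169), (12, 169), (14, 169), (16, 169), (18, 169), (20, 169), (22, 169), (24, 169), (26, 169), (28, 169), (30, 169), (32, 169), (34, 169), (36, 169), (38, 169), (40, 169), (42, 169), (44, 169), (46, 169), (48, 169)]
0.035 [(-30, 22), (-28, 23), (-26, 23), (-24, 23), (-22, 23), (-20, 23), (-18, 23), (-16, 22), (-14, 23), (-12, 23), (-10, 23), (-8, 23), (-6, 23), (-4, 23), (-2, 23), (0, 23), (2, 23), (4, 23), (6, 59), (8, 59), (10, 58), (12, 58), (14, 58), (16, 59), (18, 58), (20, 59), (22, 59), (24, 59), (26, 58), (28, 58), (30, 58), (32, 58), (34, 58), (36, 59), (38, 58), (40, 58), (42, 58), (44, 58), (46, 59), (48, 59)]
```

The lid's near edge is at case x≈+5.5 mm, so it needs about 9–10 mm more.

```bash
python3 -m handwheel '[[0,0.05,0,0,0,0,1],[0,0.05,0,0,0,0,1],[0,0.05,0,0,0,0,1]]'; python3 -m handwheel '[[0,0.05,0,0,0,0,1],[0,0.05,0,0,0,0,1]]'; python3 -m handwheel '[[0,0.04,0,0,0,0,1],[0,0,0,0,0,0,1]]'
```

```text
t: 11.35
tool_pos: [0.5869, 0.031, 0.0291]
tool_rot: [[0.387, 0.922, -0.0], [0.922, -0.387, 0.0], [0.0, -0.0, -1.0]]
force: [-2.0, 0.7, 0.4]
grip_width: 0.005
gripper_force: 0.6
t: 11.55
tool_pos: [0.5905, 0.0295, 0.0291]
tool_rot: [[0.387, 0.922, -0.0], [0.922, -0.387, 0.0], [-0.0, -0.0, -1.0]]
force: [-8.7, 2.5, 4.9]
grip_width: 0.001
gripper_force: 5.1
t: 11.75
tool_pos: [0.5903, 0.0295, 0.0288]
tool_rot: [[0.386, 0.922, -0.003], [0.922, -0.386, 0.0], [-0.001, -0.003, -1.0]]
force: [-10.9, 3.6, 7.0]
grip_width: 0.006
gripper_force: 6.6
```

It's against the stop: 11 N with no motion. One more small press, then back off and measure before lifting.

```bash
python3 -m handwheel '[[0,0.03,0,0,0,0,1],[0,0,0,0,0,0,1],[0,0,0,0,0,0,1]]'; python3 -m handwheel '[[0,-0.1,0,0,0,0,1],[0,-0.1,0,0,0,0,1],[0,-0.1,0,0,0,0,1],[0,0,0,0,0,0,1],[0,0,0,0,0,0,1]]'; python3 - <<'E'
from h import *
c=snap('wrist','w7')
C=np.array([.518,.059]);a=np.radians(-22.64);R=np.array([[np.cos(a),-np.sin(a)],[np.sin(a),np.cos(a)]])
def prof(y,xs):
  o=[]
  for x in xs:
    q=np.r_[C+R@[x,y],.058]
    p=cv2.projectPoints(q[None],cv2.Rodrigues(c['rotation'].T)[0],-c['rotation'].T@c['eye'],c['mtx'],c['D'])[0][0,0]
    if 1<p[0]<638 and 1<p[1]<398:o.append((round(x*1e3),int(pt(c,round(p[0]),round(p[1]))[2]*1e3)))
  print(y,o)
prof(.035,np.arange(.004,.024,.001));prof(.03,np.arange(.004,.024,.001));prof(0,np.arange(-.09,-.03,.004));prof(.005,np.arange(-.09,-.03,.004))
E
```

```text
t: 12.05
tool_pos: [0.5905, 0.0295, 0.0287]
tool_rot: [[0.386, 0.923, -0.005], [0.923, -0.386, 0.0], [-0.002, -0.004, -1.0]]
force: [-15.4, 4.9, 11.0]
grip_width: 0.003
gripper_force: 10.0
t: 12.55
tool_pos: [0.5822, 0.033, 0.0292]
tool_rot: [[0.387, 0.922, 0.0], [0.922, -0.387, 0.0], [0.0, 0.0, -1.0]]
force: [0.7, -0.0, -0.8]
grip_width: 0.001
gripper_force: 0.0
0.035 [(4, 23), (5, 23), (6, 23), (7, 23), (8, 23), (9, 23), (10, 23), (11, 23), (12, 23), (13, 22), (14, 60), (15, 60), (16, 60), (17, 60), (18, 60), (19, 60), (20, 59), (21, 59), (22, 60), (23, 60)]
0.03 [(4, 22), (5, 22), (6, 22), (7, 22), (8, 22), (9, 22), (10, 23), (11, 22), (12, 22), (13, 22), (14, 59), (15, 60), (16, 60), (17, 60), (18, 60), (19, 60), (20, 59), (21, 59), (22, 60), (23, 60)]
0 [(-90, 39), (-86, 35), (-82, 60), (-78, 61), (-74, 61), (-70, 60), (-66, 60), (-62, 61), (-58, 60), (-54, 60), (-50, 61), (-46, 60), (-42, 60), (-38, 59), (-34, 53)]
0.005 [(-90, 38), (-86, 60), (-82, 61), (-78, 60), (-74, 60), (-70, 61), (-66, 60), (-62, 61), (-58, 60), (-54, 60), (-50, 60), (-46, 61), (-42, 61), (-38, 59), (-34, 54)]
```

The near edge is at about +14.5 mm (fully open is +15) and the catch top is up at 60 mm. Lifting clear.

```bash
python3 -m handwheel '[[0,0,-0.2,0,0,0,1],[0,0,-0.4,0,0,0,1],[0,0,-0.8,0,0,0,1],[0,0,-1,0,0,0,1],[0,0,-1,0,0,0,1],[0,0,-0.5,0,0,0,1],[0,0,0,0,0,0,1],[0,0,0,0,0,0,1],[0,0,0,0,0,0,1]]'; python3 - <<'E'
from h import *
c=snap('top','t8');s=snap('wrist','w8')
b=cv2.resize(c['img'][120:280,220:380,::-1],(400,400));a=cv2.resize(s['img'][::,120:520,::-1],(400,400))
cv2.imwrite('pics/ws8.png',np.hstack([a,b]))
E
```

```text
t: 13.5
tool_pos: [0.5815, 0.0329, 0.1847]
tool_rot: [[0.387, 0.922, -0.001], [0.922, -0.387, -0.0], [-0.0, -0.001, -1.0]]
force: [-0.7, 0.1, -0.8]
grip_width: 0.006
gripper_force: 0.0
```

View pics/ws8.png

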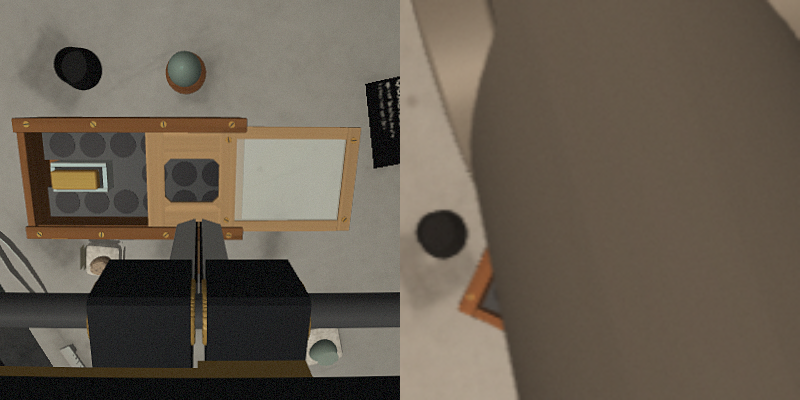

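The lid is fully open, the catch is up at (75,178) behind it, the bystanders in view (loupe, egg stand, small box) stand where they were, and the gripper is clear.

```bash
python3 -c "
from workcell import env
print(env.close_job())"
```

```text
the job is handed in; nothing more can be done
None
```

The lid is fully open against its stop, the catch has sprung up behind it, the gripper is clear, and the job was handed in at about 13.6 s; the block and the two right-hand specimen boxes were not in clear view in the last pictures.

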